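# Slide the step gauge under the scanner bridge

## Robot

A 6-joint arm with a two-finger parallel gripper is mounted at the origin on the work surface. World frame = base frame: x ahead of the robot, y to its left, z up, the work surface at z = 0. Lengths are in m, angles in rad, forces in N, time in s.
With the tool pointing down it reaches from about 0.25 to 0.725 m from the base axis. Payload 4 kg.
Tool frame: the origin (TCP) lies between the finger pads; the fingertips stand 11 mm ahead of it and the grasp point (between the pads) lies 8 mm behind it (bot.tip_extent is the distance from the TCP to the fingertips, in m); z points along the fingers, y is the line along which they close (so a half turn about z gives the same grasp; the last joint's range is limited). The gripper opens to 85 mm and grips with 20 to 120 N. Pads are 22 mm wide; open, the fingers measure 114 mm over their backs; the gripper's body (76 mm by 85 mm) begins 54 mm behind the grasp point. The pads swing forward as they close: fully open they stand 13 mm farther back than shut.
Start: joints at [1.183, 0.241, 0.005, 1.335, 0, 1.571], TCP at [0.189, 0.463, 0.242] pointing down, gripper open.
Joint ranges: [-2.72, 2.72], [-1.05, 1.87], [-1.09, 1.28], [-1.99, 2.15], [-1.42, 1.44], [-3.14, 3.14]. Speed limits (rad/s): [2.79, 2.79, 3.14, 3.14, 3.14, 3.14].

## Interface

Orientations are given as a unit quaternion [x, y, z, w].
In Python, from workcell import bot gives the robot as it stands. The module is installed in compiled form; this text tells all that it offers.
- The arm moves only by the tool drive_tool, never from a script. Its argument "rows" is a list of rows, each an object of numbers: "dx", "dy", "dz": the shift along the tool's x, y, z in units of 50 mm (1.0 is 50 mm); "wx", "wy", "wz": the turn, a rotation vector about the tool's x, y, z in units of 5 degrees (1.0 is 5 degrees); "hand": the finger opening in mm, from 0 to 85.4. A call has 1 to 20 rows; each row is the pose to reach, as a shift and turn from the pose commanded when the call began, along the tool's axes at that moment; what a row does not reach only later rows make up. A row lasts 1/10 s, in which the tool goes at most 50 mm and 8.59 degrees, less where a joint would pass 70% of its speed; a pose out of reach is approached as far as the arm can. A call with a gripper value outside its range is refused whole. The fingers move at their own pace and stop on an object; the grip force is fixed at half the most. Time passes only in rows, so rows that repeat a pose let the fingers close. It gives the time, the measured TCP pose, the force, the opening and the grip force at its end, in the units of the state.
- bot.get_obs(): the state, without advancing time (a new reading comes with each control period).
- bot.camera(name): name is "side" or "top" or "wrist"; returns the picture (480x640x3 uint8, red, green, blue); there is no depth.
- bot.get_calibration(name): a dict with "vfov" (degrees; the focal length in pixels is half the picture's height over the tangent of half this angle, whatever the lens; pixels are square), "cx", "cy" (the principal point, pixels), "k1" (the pictures are not rectified: a ray, as slopes to the right and down, at radius r is drawn at 1 + k1 r^2 times it, then the intrinsics apply), "origin" and "rotation" of the camera in the world; the wrist camera has in their place "mount" (4x4, takes a point from camera to tool coordinates, whose origin is the TCP and whose axes are the flange's). Camera axes: x right, y up, looking along -z (the intrinsics and any distortion apply to the point x, -y, -z); pixel columns grow to the right and rows downward; lengths in m; the calibration is good to about 2 mm. A picture is of the moment at which its call begins: read the wrist's pose just before it. get_calibration takes no time and is no camera call.
- bot.job_done(): hands the job in; it is judged then, once.
Trained networks look in the newest picture that a camera, given by its name, has taken for a name from the list of things; names that differ only in an ending like _2 or _b are one class to them, and where a whole thing is asked for, a point or a joint stands for the part that bears it (a point fixed in the world has none). Each returns a list of dicts, best first, with "score" (0 to 1); they miss things now and then, are a little off and sometimes report something else, mostly with a low value. They report only what shows in the picture. A call takes as long as a camera call. They do not tell look-alikes from the thing itself.
- bot.look_for(camera, thing): "extent" ([centre column, centre row, width, height] in pixels, round what is visible of it).
- bot.outline_of(camera, thing): "region" (480x640 bool, what is visible of it) and "extent" ([centre column, centre row, width, height] in pixels, round what is visible of it).
The state is a dict: "clock": time; "joint_pos": joint angles; "joint_vel": joint speeds; "tau": joint torques, N m; "eef_pos": TCP position; "tool_rot": TCP orientation; "ft_force": force on the tool from outside, world axes, zero at the start; "ft_torque": the same for the moment, N m; "grip_width": finger opening in m; "grasp_force": force on a finger pad.
Only numpy, scipy, OpenCV 4.12 (cv2) and the standard library are available. Lean on these libraries where they do the work, as an engineer would, in place of code of your own. Each camera call takes 0.05 s, during which the arm holds its last target. There are 200 camera calls.

## Task

Push the orange step-gauge sled with your fingertips across the breadboard and under the low scanner bridge, tall black end last, until its nose lies flat against the yellow stop bar on the bridge's far side. Keep it flat on the board all the way: do not lift, carry or tip it. Keep the hand off the bridge, and leave the emergency-stop box, the jar and the screwdriver where they are, then draw the hand clear.

Things in the scene. Friction and masses are not known exactly. Their poses are not given: they have to be found in the camera images.
- sled: Loose orange sled, 92 mm wide (x), 120 mm long (y), 12 mm thick, 0.3 to 0.65 kg, ordinary friction. Origin: centre of its underside, +y to its nose (goes in first), z up. On it three white/grey steps, 60 mm wide, 12 mm long, at y = 32, 20, 8 mm, tops 18, 22, 26 mm above the board. Starts on the open side of the bridge, nose roughly to the passage, up to 30 mm (at its centre) off line, turned up to 0.3 rad.
- sled_nose (a point): Middle of the sled's front (nose) edge at its underside, 60 mm along +y from the sled's origin.
- sled_rear (a point): Middle of the sled's rear face at its underside, 60 mm along -y from the sled's origin. A black block spans the full 92 mm width here, y = -60 to -36 mm, top 26 mm above the board; its rear face, flush with the plate's, is flat and upright: the face to push.
- bridge: Scanner bridge, bolted down. Origin: on the board, mid-passage under the beam; +y is the way the sled goes through, x across, z up. Two black posts leave a passage 112 mm wide (x = -56 to 56 mm; outer faces at 78). Grey beam y = -20 to 20 mm, 156 mm across, underside 30 mm above the board (4 mm over the sled's highest parts), top 55 mm; on it a blue head 90 mm across, to 100 mm, socket to 112 mm.
- bridge_stop (a point): Middle of the near face of the yellow stop bar, on the board, 40 mm along the bridge's +y from its origin. The bar is 16 mm high and 156 mm across; 12 mm high side rails join it to the posts. The sled is home when its nose touches this face; its rear face then is 60 mm outside the beam's near face.
- estop: Loose emergency-stop box, yellow, 70 x 70 x 40 mm with a red mushroom button to 62 mm; origin at the centre of its underside. Leave alone.
- jar: Loose small clear jar with a blue lid, 42 mm diameter, 55 mm tall, origin at the centre of its underside. Leave alone.
- driver: Loose red-handled screwdriver about 170 mm long lying beyond the stop bar, handle towards its own -x. Leave alone.
There are look-alikes about, which are no part of the job. Of the things like the sled, leave any that is red or turquoise; of the rest the smaller one is meant.

How it is judged:
On the way:
1. the sled's nose enters under the beam between the posts, the sled flat on the board (y of sled_nose in the frame of bridge between -0.02 and 0.02 m and x of sled_nose in the frame of bridge between -0.015 and 0.015 m and angle between sled's own z axis and vertical below 0.05 rad and height (world z) of sled below 0.004 m), for 0.02 s.
At the end, for the whole second after the job is handed in: The sled lies flat and still under the bridge, its nose within 3.5 mm of the stop bar's face and square to it within 0.05 rad, between the posts (within 15 mm of the middle) (y of sled_nose in the frame of bridge between 0.0365 and 0.043 m and angle between the y axis of sled and the y axis of bridge, either way round below 0.05 rad and x of sled_nose in the frame of bridge between -0.015 and 0.015 m and angle between sled's own z axis and vertical below 0.05 rad and height (world z) of sled below 0.004 m and linear speed of sled below 0.01 m/s); the robot touches nothing.
It fails at once if the sled is lifted off the board (underside's centre above 8 mm) (height (world z) of sled above 0.008 m).
It fails at once if the sled is tipped by more than 0.1 rad (angle between sled's own z axis and vertical above 0.1 rad).
It fails at once if the hand or arm pushes on the bridge with more than 3 N (contact force between any of the fingers, the arm and bridge above 3 N).
It fails at once if the emergency-stop box, the jar or the screwdriver is moved by more than 15 mm (distance of any of estop, jar, driver from where it was at the start of the episode above 0.015 m).
It also fails if it takes over 61 s, if anything falls off the work surface, if the arm or the gripper's body presses on something with over 40 N, if the wrist force passes 120 N, or if a joint passes its speed limit or range.

## Working session

There is one attempt and no reset: what is moved stays moved. The work goes in short steps, Python scripts to look and compute and a tool call to move; the robot and the scene stay as the last step left them, time stands still between calls to the robot, and variables do not carry over. Pictures are saved under pics/ and viewed, at most 12 in all, crops included, and the job is handed in when it is done.

Besides the shell and the picture viewer there is one more tool, called after "Emit:" by a JSON object that holds its "name" and its "arguments", one argument or row to a line. drive_tool: Moves the arm, as the interface text tells. Its arguments: {"type":"object","properties":{"rows":{"type":"array","items":{"type":"object","properties":{"dx":{"type":"number"},"dy":{"type":"number"},"dz":{"type":"number"},"wx":{"type":"number"},"wy":{"type":"number"},"wz":{"type":"number"},"hand":{"type":"number"}}}}},"required":["rows"]}

```bash
mkdir -p pics; cat > h.py <<'E'
import numpy as np, cv2
from scipy.spatial.transform import Rotation as R
from workcell import bot
def cam(n,obs=None):
    c=bot.get_calibration(n); f=240/np.tan(np.radians(c['vfov'])/2)
    if 'mount' in c:
        o=obs or bot.get_obs(); T=np.eye(4); T[:3,:3]=R.from_quat(o['tool_rot']).as_matrix(); T[:3,3]=o['eef_pos']
        M=T@np.array(c['mount']); return c,f,M[:3,3],M[:3,:3]
    return c,f,np.array(c['origin']),np.array(c['rotation'])
def px2w(C,u,v,z):
    c,f,o,Rm=C; d=np.array([(u-c['cx'])/f,(v-c['cy'])/f]); s=d.copy()
    for _ in range(20): s=d/(1+c['k1']*(s@s))
    r=Rm@np.array([s[0],-s[1],-1]); return o+r*(z-o[2])/r[2]
def w2px(C,p):
    c,f,o,Rm=C; q=Rm.T@(np.array(p)-o); s=np.array([q[0],-q[1]])/-q[2]; s=s*(1+c['k1']*(s@s))
    return s*f+[c['cx'],c['cy']]
def save(n,im): cv2.imwrite('pics/'+n,im[...,::-1])
E
python3 - <<'E'
from h import *
for n in('top','side'):
    im=bot.camera(n); save(n+'0.png',im); C=cam(n); print(n,C[0]['origin'])
    for t in('sled','bridge','estop','jar','driver'):
        for d in bot.look_for(n,t): print(t,round(d['score'],2),np.round(d['extent']),np.round(px2w(C,d['extent'][0],d['extent'][1],0.01),3))
print(bot.get_obs())
E
```

```text
top [ 0.36904814 -0.11461235  1.38011967]Traceback (most recent call last):
  File "<stdin>", line 5, in <module>
  File "h.py", line 13, in px2w
    r=Rm@np.array([s[0],-s[1],-1]); return o+r*(z-o[2])/r[2]
      ~~^~~~~~~~~~~~~~~~~~~~~~~~~~
ValueError: matmul: Input operand 1 has a mismatch in its core dimension 0, with gufunc signature (n?,k),(k,m?)->(n?,m?) (size 3 is different from 4)
```

View pics/top0.png

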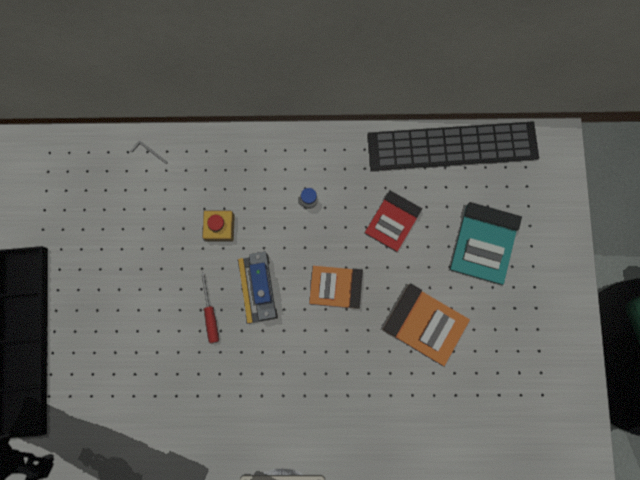

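The top view shows two orange sleds, a small one at (336,287) and a large one at (427,325). There is also a red one at (393,220) and a turquoise one at (486,245). The smaller orange sled at (336,287) fits the description, and it faces the bridge at (260,287). The rotation comes as a quaternion, so I'll fix the helper.

```bash
sed -i "s/np.array(c\['rotation'\])$/R.from_quat(c['rotation']).as_matrix()/" h.py
python3 - <<'E'
from h import *
for n in('top','side'):
    im=bot.camera(n); save(n+'1.png',im); C=cam(n)
    if n=='top': save('crop.png',cv2.resize(im[180:380,180:480],None,fx=2.6,fy=2.6,interpolation=cv2.INTER_CUBIC))
    for t in('sled','bridge','estop','jar','driver'):
        for d in bot.look_for(n,t): print(t,round(d['score'],2),np.round(d['extent']),np.round(px2w(C,d['extent'][0],d['extent'][1],0.01),3))
C=cam('top')
print(C[0])
o=bot.get_obs();print(o['eef_pos'],o['tool_rot'],o['clock'],R.from_quat(o['tool_rot']).as_matrix().round(3))
E
```

```text
sled 0.9 [486. 242.  70.  82.] [ 0.63  -0.491  0.01 ]
sled 0.81 [428. 324.  88.  79.] [ 0.434 -0.344  0.01 ]
sled 0.77 [339. 288.  59.  38.] [ 0.52  -0.134  0.01 ]
sled 0.56 [395. 220.  58.  61.] [ 0.686 -0.272  0.01 ]
bridge 0.56 [259. 285.  42.  68.] [0.528 0.058 0.01 ]
estop 0.89 [218. 227.  33.  34.] [0.671 0.161 0.01 ]
jar 0.58 [311. 199.  17.  20.] [ 0.74  -0.067  0.01 ]
driver 0.83 [210. 311.  15.  69.] [0.467 0.173 0.01 ]
driver 0.69 [336. 288.  54.  43.] [ 0.521 -0.127  0.01 ]
sled 0.95 [418. 197.  88.  52.] [ 0.435 -0.333  0.01 ]
sled 0.95 [308. 204.  68.  51.] [ 0.683 -0.261  0.01 ]
sled 0.76 [347. 159.  79.  49.] [ 0.626 -0.478  0.01 ]
sled 0.7 [371. 250.  58.  51.] [ 0.52  -0.121  0.01 ]
bridge 0.58 [360. 299.  93.  68.] [0.523 0.024 0.01 ]
estop 0.71 [261. 340.  49.  49.] [0.677 0.15  0.01 ]
jar 0.74 [263. 253.  22.  33.] [ 0.738 -0.074  0.01 ]
driver 0.68 [376. 368. 109.  16.] [0.477 0.173 0.01 ]
{'vfov': 45.317321426176264, 'cx': 320.57018072447045, 'cy': 241.27464101558053, 'k1': -0.0014113127747833675, 'origin': array([ 0.36904814, -0.11461235,  1.38011967]), 'rotation': array([-0.073753  ,  0.06130153,  0.70563676, -0.70205369])}
[0.18906855 0.46288158 0.24234486] [ 1.92691980e-01  9.81259293e-01  2.37283530e-05 -1.42493751e-06] 0.7 [[-0.926  0.378  0.   ]
 [ 0.378  0.926  0.   ]
 [ 0.     0.    -1.   ]]
```

View pics/crop.png

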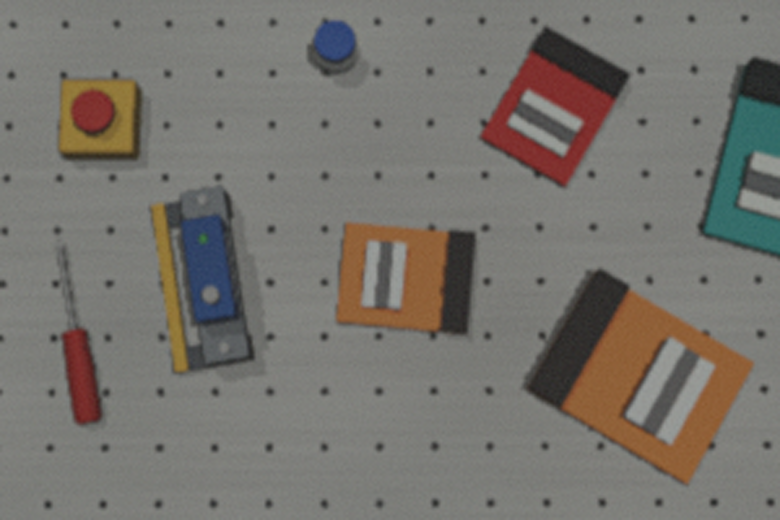

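View pics/side1.png

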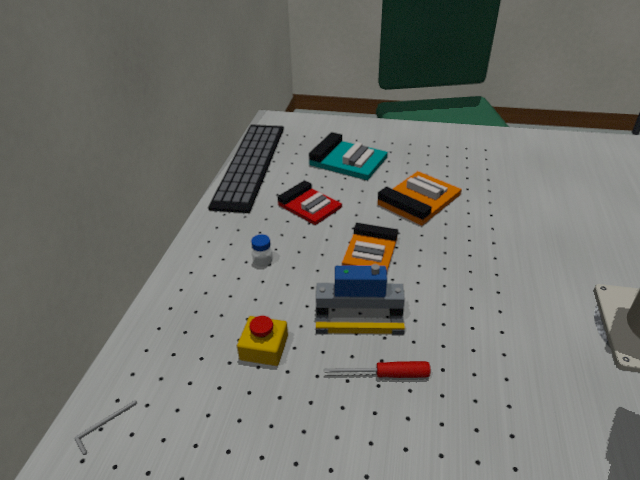

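The crop confirms the small orange sled at crop (405,278), with its black end on the right and its nose pointing left toward the bridge at crop (212,275). The yellow bar is on the bridge's far left side. In the side view, the jar, e-stop and screwdriver all sit clear of the lane. Next I'll measure the sled and bridge.

```bash
cat >> h.py <<'E'
def rectw(C,mask,z):
    n,l,s,ce=cv2.connectedComponentsWithStats(mask.astype(np.uint8)); i=1+np.argmax(s[1:,4])
    ct=cv2.findContours((l==i).astype(np.uint8),cv2.RETR_EXTERNAL,cv2.CHAIN_APPROX_NONE)[0][0][:,0]
    P=np.array([px2w(C,u,v,z)[:2] for u,v in ct]); r=cv2.minAreaRect((P*1000).astype(np.float32))
    return r,cv2.boxPoints(r)
def measure(n,roi_s,roi_b,obs=None,im=None):
    C=cam(n,obs); im=bot.camera(n) if im is None else im; h=cv2.cvtColor(im,cv2.COLOR_RGB2HSV); H,S,V=cv2.split(h)
    def m(k,roi):
        z=np.zeros(H.shape,bool); a,b,c,d=roi; z[b:d,a:c]=1; return k&z
    o=rectw(C,m((H>5)&(H<19)&(S>130)&(V>50),roi_s),.012); y=rectw(C,m((H>=19)&(H<32)&(S>110)&(V>50),roi_b),.016)
    return o,y
E
python3 - <<'E'
from h import *
o,y=measure('top',(300,255,370,315),(230,250,275,330))
for r,b in(o,y): print(r,b.round(1).tolist())
print(bot.get_calibration('wrist'))
E
```

```text
((525.0881958007812, -114.81015014648438), (95.37144470214844, 89.89614868164062), 84.54161834716797) [[475.79998779296875, -158.0], [565.2999877929688, -166.60000610351562], [574.4000244140625, -71.5999984741211], [484.8999938964844, -63.099998474121094]]
((515.816650390625, 89.90596008300781), (153.84130859375, 12.157875061035156), 9.389252662658691) [[438.8999938964844, 83.4000015258789], [440.8999938964844, 71.4000015258789], [592.7000122070312, 96.5], [590.7000122070312, 108.5]]
{'vfov': 67.34928211945079, 'cx': 320.96610968857067, 'cy': 233.69305556091018, 'k1': 0.019423252637544495, 'mount': array([[-3.13299362e-04,  9.59923331e-01,  2.80262557e-01,
         7.15849631e-02],
       [ 9.99999895e-01,  3.94848512e-04, -2.34512130e-04,
        -1.35825400e-03],
       [-3.35774919e-04,  2.80262454e-01, -9.59923353e-01,
        -1.31720699e-01],
       [ 0.00000000e+00,  0.00000000e+00,  0.00000000e+00,
         1.00000000e+00]])}
```

Measured sizes match: the orange part is 95x90 mm and the bar 154 mm. In the bridge frame the sled centre is about (-27,-169) mm, and it is turned 0.26 rad.

My plan is to square it first. I'll push its -x side sideways with two spread fingertips aligned to the bridge until that side sits at x=-46, then push from the rear.

Emit:
{"name": "drive_tool", "arguments": {
  "rows": [
    {"dx":-4.5,"dy":-4.7,"dz":0,"wz":15,"hand":50},
    {"dx":-4.5,"dy":-4.7,"dz":0,"wz":15,"hand":50},
    {"dx":-4.5,"dy":-4.7,"dz":0,"wz":15,"hand":50},
    {"dx":-4.5,"dy":-4.7,"dz":0,"wz":15,"hand":50},
    {"dx":-9,"dy":-9.4,"dz":1,"wz":29.7,"hand":50},
    {"dx":-9,"dy":-9.4,"dz":1,"wz":29.7,"hand":50},
    {"dx":-9,"dy":-9.4,"dz":1,"wz":29.7,"hand":50},
    {"dx":-9,"dy":-9.4,"dz":1,"wz":29.7,"hand":50},
    {"dx":-9,"dy":-9.4,"dz":1,"wz":29.7,"hand":50},
    {"dx":-9,"dy":-9.4,"dz":1,"wz":29.7,"hand":50},
    {"dx":-9,"dy":-9.4,"dz":1,"wz":29.7,"hand":50},
    {"dx":-9,"dy":-9.4,"dz":1,"wz":29.7,"hand":50},
    {"dx":-9,"dy":-9.4,"dz":1,"wz":29.7,"hand":50},
    {"dx":-9,"dy":-9.4,"dz":1,"wz":29.7,"hand":50},
    {"dx":-9,"dy":-9.4,"dz":1,"wz":29.7,"hand":50},
    {"dx":-9,"dy":-9.4,"dz":1,"wz":29.7,"hand":50},
    {"dx":-9,"dy":-9.4,"dz":1,"wz":29.7,"hand":50},
    {"dx":-9,"dy":-9.4,"dz":1,"wz":29.7,"hand":50},
    {"dx":-9,"dy":-9.4,"dz":1,"wz":29.7,"hand":50},
    {"dx":-9,"dy":-9.4,"dz":1,"wz":29.7,"hand":50}
  ]
}}

```text
invalid input at $.rows[0]: expected keys dx, dy, dz, wx, wy, wz, hand
```

```bash
cat >> h.py <<'E'
def state():
    o=bot.get_obs(); M=R.from_quat(o['tool_rot']).as_matrix()
    print('t',round(o['clock'],2),'tcp',np.round(o['eef_pos'],4),'xang',round(np.degrees(np.arctan2(M[1,0],M[0,0])),2),'zaxis',M[:,2].round(3),'F',np.round(o['ft_force'],1),'w',round(o['grip_width'],4)); return o
E
python3 - <<'E'
from h import *
o=state(); im=bot.camera('wrist'); save('w1.png',im); print(bot.tip_extent)
C=cam('wrist',o)
B=np.array([523.3,44.5])/1000
E
```

```text
t 0.75 tcp [0.1891 0.4629 0.2423] xang 157.78 zaxis [ 0.  0. -1.] F [-0.4  0.3 -0.4] w 0.0857
0.011
```

View pics/w1.png

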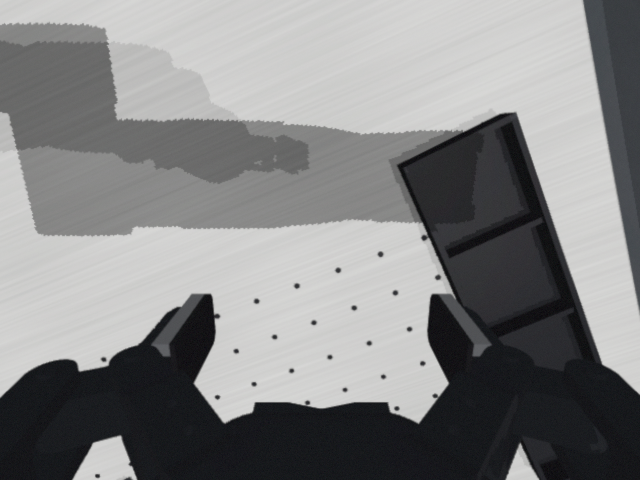

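The call was refused because every key is required. The wrist view shows both fingers at the start place, at (190,330) and (455,330). Reissuing with all keys.

Emit:
{"name": "drive_tool", "arguments": {
  "rows": [
    {"dx":-4.5,"dy":-4.7,"dz":0,"wx":0,"wy":0,"wz":15,"hand":50},
    {"dx":-4.5,"dy":-4.7,"dz":0,"wx":0,"wy":0,"wz":15,"hand":50},
    {"dx":-4.5,"dy":-4.7,"dz":0,"wx":0,"wy":0,"wz":15,"hand":50},
    {"dx":-4.5,"dy":-4.7,"dz":0,"wx":0,"wy":0,"wz":15,"hand":50},
    {"dx":-9,"dy":-9.4,"dz":1,"wx":0,"wy":0,"wz":29.7,"hand":50},
    {"dx":-9,"dy":-9.4,"dz":1,"wx":0,"wy":0,"wz":29.7,"hand":50},
    {"dx":-9,"dy":-9.4,"dz":1,"wx":0,"wy":0,"wz":29.7,"hand":50},
    {"dx":-9,"dy":-9.4,"dz":1,"wx":0,"wy":0,"wz":29.7,"hand":50},
    {"dx":-9,"dy":-9.4,"dz":1,"wx":0,"wy":0,"wz":29.7,"hand":50},
    {"dx":-9,"dy":-9.4,"dz":1,"wx":0,"wy":0,"wz":29.7,"hand":50},
    {"dx":-9,"dy":-9.4,"dz":1,"wx":0,"wy":0,"wz":29.7,"hand":50},
    {"dx":-9,"dy":-9.4,"dz":1,"wx":0,"wy":0,"wz":29.7,"hand":50},
    {"dx":-9,"dy":-9.4,"dz":1,"wx":0,"wy":0,"wz":29.7,"hand":50},
    {"dx":-9,"dy":-9.4,"dz":1,"wx":0,"wy":0,"wz":29.7,"hand":50},
    {"dx":-9,"dy":-9.4,"dz":1,"wx":0,"wy":0,"wz":29.7,"hand":50},
    {"dx":-9,"dy":-9.4,"dz":1,"wx":0,"wy":0,"wz":29.7,"hand":50},
    {"dx":-9,"dy":-9.4,"dz":1,"wx":0,"wy":0,"wz":29.7,"hand":50},
    {"dx":-9,"dy":-9.4,"dz":1,"wx":0,"wy":0,"wz":29.7,"hand":50},
    {"dx":-9,"dy":-9.4,"dz":1,"wx":0,"wy":0,"wz":29.7,"hand":50},
    {"dx":-9,"dy":-9.4,"dz":1,"wx":0,"wy":0,"wz":29.7,"hand":50}
  ]
}}

```text
clock: 2.8
eef_pos: [0.4279, -0.1424, 0.1924]
tool_rot: [0.997, 0.081, 0.0, 0.0]
ft_force: [0.1, -0.5, -0.6]
grip_width: 0.0501
grasp_force: 0.0
```

```bash
python3 - <<'E'
from h import *
o=state(); im=bot.camera('wrist'); save('w2.png',im); print(np.round(o['joint_pos'],2))
E
```

```text
t 2.8 tcp [ 0.4279 -0.1424  0.1924] xang 9.34 zaxis [ 0. -0. -1.] F [ 0.1 -0.5 -0.6] w 0.0501
[-0.32  0.17 -0.21  1.18 -0.    2.66]
```

View pics/w2.png

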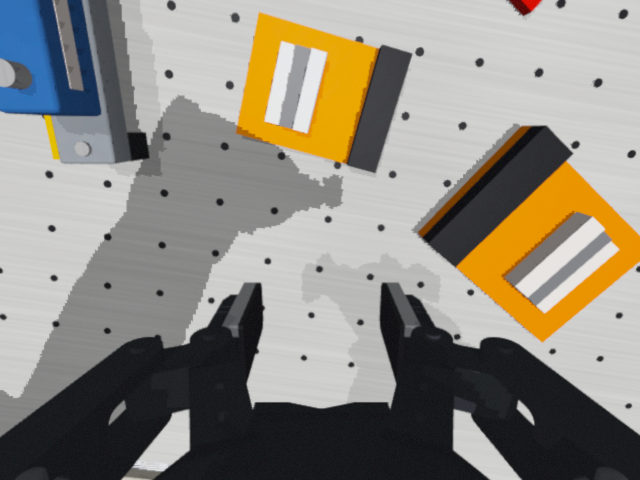

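The wrist view shows the sled at (320,90), the bridge at left (80,100) and the larger look-alike at right (540,240). The fingers are at (250,310) and (390,310).

```bash
cat >> h.py <<'E'
th=np.radians(9.39); BX=np.array([np.cos(th),np.sin(th)]); BY=np.array([-np.sin(th),np.cos(th)]); BO=np.array([.5233,.0445])
def tob(p): d=np.array(p)[:2]-BO; return np.array([d@BX,d@BY])*1000
E
python3 - <<'E'
from h import *
o=state(); C=cam('wrist',o)
im=cv2.imread('pics/w2.png')[...,::-1].copy()
H,S,V=cv2.split(cv2.cvtColor(im,cv2.COLOR_RGB2HSV)); m=(H>5)&(H<22)&(S>150)&(V>80); m[:,430:]=0; m[:,:200]=0
r,b=rectw(C,m,.012); print(r[1]); print([tob(p/1000).round(1).tolist() for p in b])
print('big corners',[tob(px2w(C,u,v,.02)).round() for u,v in((418,232),(460,265),(543,342))])
print('bridge post near low corner',tob(px2w(C,147,158,.0)),tob(px2w(C,118,162,.055)),tob(px2w(C,53,163,.055)),'tcp',tob(o['eef_pos']))
E
```

```text
t 2.85 tcp [ 0.428  -0.1424  0.1924] xang 9.33 zaxis [ 0. -0. -1.] F [0.5 0.1 0.2] w 0.0501
(96.08940124511719, 92.57730865478516)
[[-83.6, -191.3], [5.8, -215.3], [30.7, -122.5], [-58.7, -98.5]]
big corners [array([-142., -255.]), array([-172., -295.]), array([-251., -381.])]
bridge post near low corner [-79.38300689 -16.88761779] [-78.1061084  -21.43409477] [-78.98795224  25.40070737] tcp [-124.55754982 -168.80395612]
```

The wrist measurement agrees with the top view to within 2 mm, and the bridge post corner comes out at (-78,-21) against (-78,-20) expected. Descending and approaching.

Emit:
{"name": "drive_tool", "arguments": {
  "rows": [
    {"dx":0,"dy":0,"dz":1,"wx":0,"wy":0,"wz":0,"hand":50},
    {"dx":0,"dy":0,"dz":2,"wx":0,"wy":0,"wz":0,"hand":50},
    {"dx":0,"dy":0,"dz":2.8,"wx":0,"wy":0,"wz":0,"hand":50},
    {"dx":0,"dy":0,"dz":3.3,"wx":0,"wy":0,"wz":0,"hand":50},
    {"dx":0,"dy":0,"dz":3.5,"wx":0,"wy":0,"wz":0,"hand":50},
    {"dx":0.1,"dy":0,"dz":3.58,"wx":0,"wy":0,"wz":0,"hand":50},
    {"dx":0.25,"dy":0,"dz":3.58,"wx":0,"wy":0,"wz":0,"hand":50},
    {"dx":0.4,"dy":0,"dz":3.58,"wx":0,"wy":0,"wz":0,"hand":50},
    {"dx":0.4,"dy":0,"dz":3.58,"wx":0,"wy":0,"wz":0,"hand":50}
  ]
}}

```text
clock: 3.75
eef_pos: [0.4509, -0.1396, 0.0149]
tool_rot: [0.997, 0.081, 0.002, 0.001]
ft_force: [0.4, -0.7, -0.0]
grip_width: 0.0497
grasp_force: 0.0
```

```bash
python3 - <<'E'
from h import *
o=state(); im=bot.camera('wrist'); save('w3.png',im); print(tob(o['eef_pos']))
E
```

```text
t 3.75 tcp [ 0.4509 -0.1396  0.0149] xang 9.33 zaxis [ 0.005 -0.001 -1.   ] F [ 0.4 -0.7 -0. ] w 0.0497
[-101.50681401 -169.82122069]
```

View pics/w3.png

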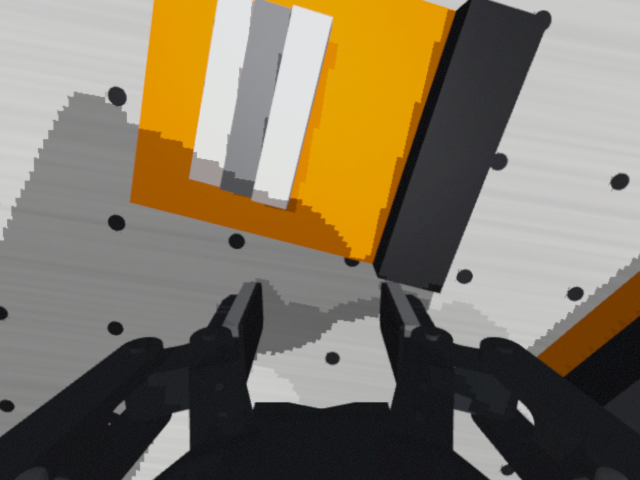

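The wrist view shows the right finger (395,300) just in front of the sled's rear side corner (400,285), with no force yet. I'll lower 3 mm and push sideways.

Emit:
{"name": "drive_tool", "arguments": {
  "rows": [
    {"dx":0,"dy":0,"dz":0.06,"wx":0,"wy":0,"wz":0,"hand":50},
    {"dx":0.08,"dy":0,"dz":0.06,"wx":0,"wy":0,"wz":0,"hand":50},
    {"dx":0.16,"dy":0,"dz":0.06,"wx":0,"wy":0,"wz":0,"hand":50},
    {"dx":0.24,"dy":0,"dz":0.06,"wx":0,"wy":0,"wz":0,"hand":50},
    {"dx":0.32,"dy":0,"dz":0.06,"wx":0,"wy":0,"wz":0,"hand":50},
    {"dx":0.4,"dy":0,"dz":0.06,"wx":0,"wy":0,"wz":0,"hand":50},
    {"dx":0.48,"dy":0,"dz":0.06,"wx":0,"wy":0,"wz":0,"hand":50},
    {"dx":0.56,"dy":0,"dz":0.06,"wx":0,"wy":0,"wz":0,"hand":50},
    {"dx":0.64,"dy":0,"dz":0.06,"wx":0,"wy":0,"wz":0,"hand":50},
    {"dx":0.7,"dy":0,"dz":0.06,"wx":0,"wy":0,"wz":0,"hand":50},
    {"dx":0.75,"dy":0,"dz":0.06,"wx":0,"wy":0,"wz":0,"hand":50},
    {"dx":0.75,"dy":0,"dz":0.06,"wx":0,"wy":0,"wz":0,"hand":50}
  ]
}}

```text
clock: 5.0
eef_pos: [0.4855, -0.1328, 0.0104]
tool_rot: [0.997, 0.081, 0.001, -0.0]
ft_force: [-0.4, 0.7, -0.7]
grip_width: 0.0499
grasp_force: 0.4
```

```bash
python3 - <<'E'
from h import *
o=state(); im=bot.camera('wrist'); save('w4.png',im); print(tob(o['eef_pos']))
E
```

```text
t 5.0 tcp [ 0.4855 -0.1328  0.0104] xang 9.32 zaxis [ 0.001  0.001 -1.   ] F [-0.4  0.7 -0.7] w 0.0499
[ -66.23942008 -168.79636745]
```

View pics/w4.png

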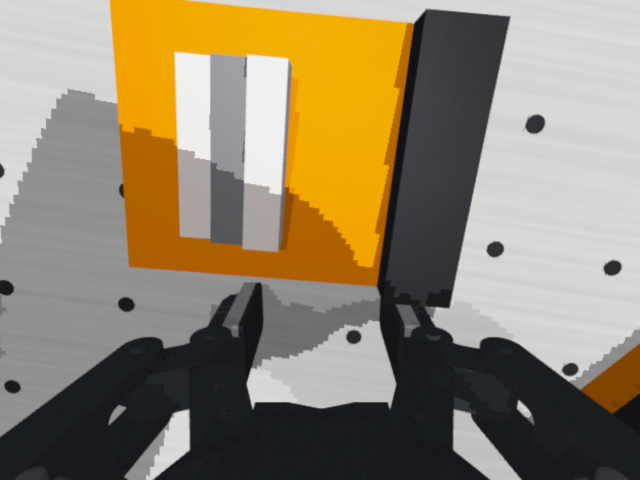

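The sled has turned almost square: its near edge now runs from (130,267) to (378,286). Checking the numbers.

```bash
cat >> h.py <<'E'
def sled_top(roi=(280,240,400,320)):
    C=cam('top'); im=bot.camera('top'); H,S,V=cv2.split(cv2.cvtColor(im,cv2.COLOR_RGB2HSV))
    m=(H>5)&(H<19)&(S>130)&(V>50); z=np.zeros_like(m); z[roi[1]:roi[3],roi[0]:roi[2]]=1
    r,b=rectw(C,m&z,.012); print('size',np.round(r[1]),'top corners b',[tob(p/1000).round(1).tolist() for p in b]); return im
E
python3 - <<'E'
from h import *
o=state(); C=cam('wrist',o)
for u,v in((130,267),(378,286),(110,0),(413,22)): print(tob(px2w(C,u,v,.012)).round(1))
sled_top()
E
```

```text
t 5.05 tcp [ 0.4855 -0.1328  0.0104] xang 9.32 zaxis [ 0.001  0.001 -1.   ] F [-0.8 -0.2 -0.3] w 0.0499
[-47.4 -96.2]
[ -55.6 -192.1]
[  42.1 -103.7]
[  36.2 -199.2]
size [30. 88.] top corners b [[-38.6, -100.0], [40.3, -138.1], [53.3, -111.0], [-25.5, -72.9]]
```

0.085 rad still remains. The pusher face is at about -55, so I'll push 9 mm more, then back off and rise.

Emit:
{"name": "drive_tool", "arguments": {
  "rows": [
    {"dx":0.06,"dy":0,"dz":0,"wx":0,"wy":0,"wz":0,"hand":50},
    {"dx":0.12,"dy":0,"dz":0,"wx":0,"wy":0,"wz":0,"hand":50},
    {"dx":0.17,"dy":0,"dz":0,"wx":0,"wy":0,"wz":0,"hand":50},
    {"dx":0.19,"dy":0,"dz":0,"wx":0,"wy":0,"wz":0,"hand":50},
    {"dx":0.19,"dy":0,"dz":0,"wx":0,"wy":0,"wz":0,"hand":50},
    {"dx":0.0,"dy":0,"dz":0,"wx":0,"wy":0,"wz":0,"hand":50},
    {"dx":-0.8,"dy":0,"dz":0,"wx":0,"wy":0,"wz":0,"hand":50},
    {"dx":-1,"dy":0,"dz":-1,"wx":0,"wy":0,"wz":0,"hand":50},
    {"dx":-1,"dy":0,"dz":-2,"wx":0,"wy":0,"wz":0,"hand":50},
    {"dx":-1,"dy":0,"dz":-3,"wx":0,"wy":0,"wz":0,"hand":50},
    {"dx":-1,"dy":0,"dz":-3.6,"wx":0,"wy":0,"wz":0,"hand":50},
    {"dx":-1,"dy":0,"dz":-3.6,"wx":0,"wy":0,"wz":0,"hand":50}
  ]
}}

```text
clock: 6.3
eef_pos: [0.4389, -0.1417, 0.1957]
tool_rot: [0.997, 0.081, 0.006, 0.002]
ft_force: [1.3, -0.1, -1.1]
grip_width: 0.0503
grasp_force: 0.0
```

```bash
cat >> h.py <<'E'
def sled_w(roi,name):
    o=state(); C=cam('wrist',o); im=bot.camera('wrist'); save(name,im)
    H,S,V=cv2.split(cv2.cvtColor(im,cv2.COLOR_RGB2HSV)); m=(H>5)&(H<22)&(S>150)&(V>60); z=np.zeros_like(m); z[roi[1]:roi[3],roi[0]:roi[2]]=1
    r,b=rectw(C,m&z,.012); print('tcp',tob(o['eef_pos']).round(1),'size',np.round(r[1],1),'corners',[tob(p/1000).round(1).tolist() for p in b])
E
python3 - <<'E'
from h import *
sled_w((150,0,425,260),'w5.png')
E
```

```text
t 6.3 tcp [ 0.4389 -0.1417  0.1957] xang 9.32 zaxis [ 0.012 -0.002 -1.   ] F [ 1.3 -0.1 -1.1] w 0.0503
tcp [-113.6 -170. ] size [91.3 96.9] corners [[-44.9, -95.5], [-47.0, -192.4], [44.3, -194.4], [46.4, -97.5]]
```

The sled is now square to about 0.02 rad and centred, with its nose at y=-96 and rear at about -216. Moving behind the rear face.

Emit:
{"name": "drive_tool", "arguments": {
  "rows": [
    {"dx":2.27,"dy":1.6,"dz":0,"wx":0,"wy":0,"wz":-9,"hand":50},
    {"dx":2.27,"dy":1.6,"dz":0,"wx":0,"wy":0,"wz":-9,"hand":50},
    {"dx":2.27,"dy":1.6,"dz":0,"wx":0,"wy":0,"wz":-9,"hand":50},
    {"dx":2.27,"dy":1.6,"dz":0,"wx":0,"wy":0,"wz":-9,"hand":50},
    {"dx":2.27,"dy":1.6,"dz":0,"wx":0,"wy":0,"wz":-9,"hand":50},
    {"dx":2.27,"dy":1.6,"dz":0,"wx":0,"wy":0,"wz":-9,"hand":50},
    {"dx":2.27,"dy":1.6,"dz":0,"wx":0,"wy":0,"wz":-18,"hand":50},
    {"dx":2.27,"dy":1.6,"dz":0,"wx":0,"wy":0,"wz":-18,"hand":50},
    {"dx":2.27,"dy":1.6,"dz":0,"wx":0,"wy":0,"wz":-18,"hand":50},
    {"dx":2.27,"dy":1.6,"dz":0,"wx":0,"wy":0,"wz":-18,"hand":50},
    {"dx":2.27,"dy":1.6,"dz":0,"wx":0,"wy":0,"wz":-18,"hand":50},
    {"dx":2.27,"dy":1.6,"dz":0,"wx":0,"wy":0,"wz":-18,"hand":50},
    {"dx":2.27,"dy":1.6,"dz":0,"wx":0,"wy":0,"wz":-18,"hand":50},
    {"dx":2.27,"dy":1.6,"dz":0,"wx":0,"wy":0,"wz":-18,"hand":50}
  ]
}}

```text
clock: 7.75
eef_pos: [0.5597, -0.2014, 0.1887]
tool_rot: [0.648, 0.762, -0.0, -0.001]
ft_force: [-0.1, -0.0, 0.1]
grip_width: 0.0498
grasp_force: 0.0
```

```bash
python3 - <<'E'
from h import *
sled_w((0,0,640,260),'w6.png')
E
```

```text
t 7.75 tcp [ 0.5597 -0.2014  0.1887] xang 99.25 zaxis [-0.002  0.001 -1.   ] F [-0.1 -0.   0.1] w 0.0498
tcp [  -4.2 -248.5] size [91.6 97. ] corners [[-44.9, -95.5], [-47.3, -192.5], [44.3, -194.7], [46.6, -97.8]]
```

View pics/w6.png

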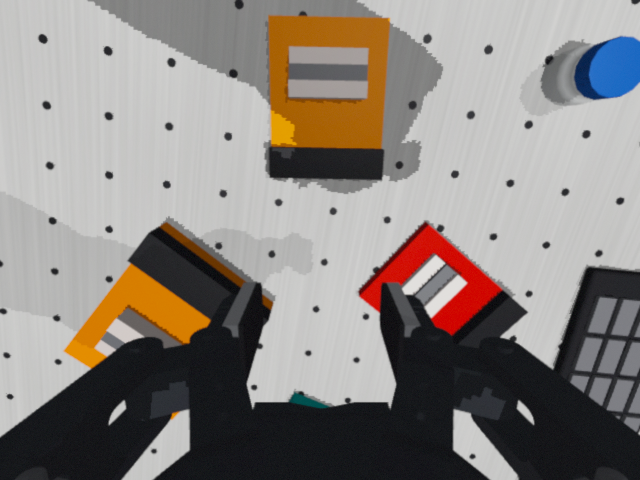

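The sled is at the top (328,97), with the jar's lid at (615,67). The fingers sit between the big orange sled's corner (272,300) and the red sled's corner (360,293), so I'll check the clearances before descending.

```bash
python3 - <<'E'
from h import *
o=state(); C=cam('wrist',o)
for n,u,v,z in(('redL',360,293,.012),('redN',428,223,.012),('bigR',272,300,.012),('bigRtop',255,312,.03),('bigN',165,222,.03),('red26',525,310,.02)): print(n,tob(px2w(C,u,v,z)).round(0))
for x in(-57,-25,25,57):
  for y in (-259,-237): print(x,y,w2px(C,[*(BO+x/1000*BX+y/1000*BY),.01]).round())
E
```

```text
t 7.8 tcp [ 0.5598 -0.2015  0.1891] xang 99.25 zaxis [-0.002  0.001 -1.   ] F [-0.1 -0.   0.2] w 0.0495
redL [  31. -326.]
redN [  89. -259.]
bigR [ -52. -333.]
bigRtop [ -65. -336.]
bigN [-135. -253.]
red26 [ 182. -339.]
-57 -259 [263. 223.]
-57 -237 [262. 199.]
-25 -259 [299. 223.]
-25 -237 [298. 199.]
25 -259 [355. 223.]
25 -237 [356. 199.]
57 -259 [391. 223.]
57 -237 [392. 199.]
```

The finger lane is clear. Descending, then pushing until the nose is near the passage mouth.

Emit:
{"name": "drive_tool", "arguments": {
  "rows": [
    {"dx":0,"dy":0.06,"dz":1,"wx":0,"wy":0,"wz":0,"hand":50},
    {"dx":0,"dy":0.06,"dz":2,"wx":0,"wy":0,"wz":0,"hand":50},
    {"dx":0,"dy":0.06,"dz":2.8,"wx":0,"wy":0,"wz":0,"hand":50},
    {"dx":0,"dy":0.06,"dz":3.3,"wx":0,"wy":0,"wz":0,"hand":50},
    {"dx":0,"dy":0.06,"dz":3.5,"wx":0,"wy":0,"wz":0,"hand":50},
    {"dx":0.2,"dy":0.06,"dz":3.54,"wx":0,"wy":0,"wz":0,"hand":50},
    {"dx":0.36,"dy":0.06,"dz":3.54,"wx":0,"wy":0,"wz":0,"hand":50},
    {"dx":0.46,"dy":0.06,"dz":3.54,"wx":0,"wy":0,"wz":0,"hand":50},
    {"dx":0.56,"dy":0.06,"dz":3.54,"wx":0,"wy":0,"wz":0,"hand":50},
    {"dx":0.66,"dy":0.06,"dz":3.54,"wx":0,"wy":0,"wz":0,"hand":50},
    {"dx":0.76,"dy":0.06,"dz":3.54,"wx":0,"wy":0,"wz":0,"hand":50},
    {"dx":0.86,"dy":0.06,"dz":3.54,"wx":0,"wy":0,"wz":0,"hand":50},
    {"dx":0.96,"dy":0.06,"dz":3.54,"wx":0,"wy":0,"wz":0,"hand":50},
    {"dx":1.06,"dy":0.06,"dz":3.54,"wx":0,"wy":0,"wz":0,"hand":50},
    {"dx":1.16,"dy":0.06,"dz":3.54,"wx":0,"wy":0,"wz":0,"hand":50},
    {"dx":1.26,"dy":0.06,"dz":3.54,"wx":0,"wy":0,"wz":0,"hand":50},
    {"dx":1.36,"dy":0.06,"dz":3.54,"wx":0,"wy":0,"wz":0,"hand":50},
    {"dx":1.46,"dy":0.06,"dz":3.54,"wx":0,"wy":0,"wz":0,"hand":50},
    {"dx":1.56,"dy":0.06,"dz":3.54,"wx":0,"wy":0,"wz":0,"hand":50},
    {"dx":1.6,"dy":0.06,"dz":3.54,"wx":0,"wy":0,"wz":0,"hand":50}
  ]
}}

```text
clock: 9.8
eef_pos: [0.552, -0.1235, 0.0152]
tool_rot: [0.648, 0.762, 0.0, 0.003]
ft_force: [1.2, -5.5, 4.4]
grip_width: 0.0497
grasp_force: 3.1
```

```bash
python3 - <<'E'
from h import *
o=state(); print(tob(o['eef_pos'])); im=bot.camera('wrist'); save('w7.png',im)
E
```

```text
t 9.8 tcp [ 0.552  -0.1235  0.0152] xang 99.25 zaxis [ 0.004 -0.003 -1.   ] F [ 1.2 -5.5  4.4] w 0.0497
[   0.92370784 -170.45317547]
```

View pics/w7.png

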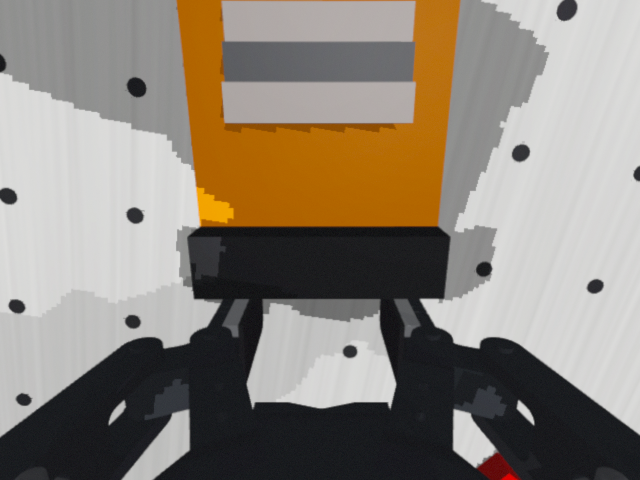

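The black rear face (193–447, 297) lies flush on both fingers and looks square. Checking the lateral position.

```bash
python3 - <<'E'
from h import *
o=state(); C=cam('wrist',o)
for u,v,z in((200,227,.012),(440,227,.012),(178,5,.012),(459,5,.012),(189,237,.026),(450,237,.026),(194,298,.0),(447,298,.0)): print(tob(px2w(C,u,v,z)).round(1))
E
```

```text
t 9.85 tcp [ 0.552  -0.1233  0.0152] xang 99.26 zaxis [ 0.004 -0.003 -1.   ] F [ 1.4 -5.1  3.4] w 0.0501
[ -46.7 -136.5]
[  46.1 -136.8]
[-46.3 -61.7]
[ 45.1 -61.8]
[ -46.1 -136.2]
[  45.  -136.6]
[ -56.7 -172.6]
[  56.3 -173.1]
```

The sled is centred (x≈-0.5) and square, with its nose at about -40 and 80 mm left to go. I'll back off slightly and tilt the hand 10° so the fingertips lead and the wrist camera stays clear of the bridge head, then push on.

Emit:
{"name": "drive_tool", "arguments": {
  "rows": [
    {"dx":-0.15,"dy":0,"dz":-0.08,"wx":0,"wy":0,"wz":0,"hand":50},
    {"dx":-0.15,"dy":0,"dz":-0.08,"wx":0,"wy":1,"wz":0,"hand":50},
    {"dx":-0.15,"dy":0,"dz":-0.08,"wx":0,"wy":2,"wz":0,"hand":50},
    {"dx":-0.15,"dy":0,"dz":-0.08,"wx":0,"wy":2,"wz":0,"hand":50},
    {"dx":-0.05,"dy":0,"dz":-0.08,"wx":0,"wy":2,"wz":0,"hand":50},
    {"dx":0.05,"dy":0,"dz":-0.08,"wx":0,"wy":2,"wz":0,"hand":50},
    {"dx":0.15,"dy":0,"dz":-0.08,"wx":0,"wy":2,"wz":0,"hand":50},
    {"dx":0.25,"dy":0,"dz":-0.08,"wx":0,"wy":2,"wz":0,"hand":50},
    {"dx":0.35,"dy":0,"dz":-0.08,"wx":0,"wy":2,"wz":0,"hand":50},
    {"dx":0.45,"dy":0,"dz":-0.08,"wx":0,"wy":2,"wz":0,"hand":50},
    {"dx":0.55,"dy":0,"dz":-0.08,"wx":0,"wy":2,"wz":0,"hand":50},
    {"dx":0.65,"dy":0,"dz":-0.08,"wx":0,"wy":2,"wz":0,"hand":50},
    {"dx":0.75,"dy":0,"dz":-0.08,"wx":0,"wy":2,"wz":0,"hand":50},
    {"dx":0.8,"dy":0,"dz":-0.08,"wx":0,"wy":2,"wz":0,"hand":50}
  ]
}}

```text
clock: 11.25
eef_pos: [0.5438, -0.0824, 0.0174]
tool_rot: [0.645, 0.759, 0.056, -0.066]
ft_force: [0.1, -3.2, -2.1]
grip_width: 0.05
grasp_force: 1.2
```

```bash
python3 - <<'E'
from h import *
o=state(); print(tob(o['eef_pos'])); im=bot.camera('wrist'); save('w8.png',im); im2=bot.camera('side')
cv2.imwrite('pics/m8.png',np.hstack([cv2.resize(im,(400,300)),cv2.resize(im2[180:390,250:530],(400,300),interpolation=cv2.INTER_CUBIC)])[...,::-1])
E
```

```text
t 11.25 tcp [ 0.5438 -0.0824  0.0174] xang 99.3 zaxis [-0.028  0.171 -0.985] F [ 0.1 -3.2 -2.1] w 0.05
[  -0.50015851 -128.55294234]
```

View pics/m8.png

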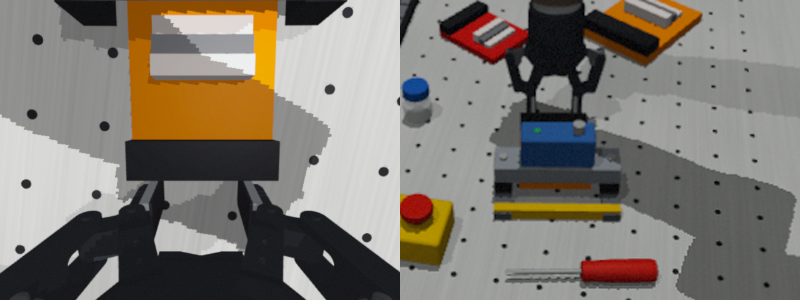

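The nose is under the beam, centred, with the posts at the top of the wrist view at (85,10) and (315,10). About 36 mm remains, so I'll continue with tool axes compensated for the tilt.

Emit:
{"name": "drive_tool", "arguments": {
  "rows": [
    {"dx":0.1,"dy":0,"dz":0.02,"wx":0,"wy":0,"wz":0,"hand":50},
    {"dx":0.2,"dy":0,"dz":0.035,"wx":0,"wy":0,"wz":0,"hand":50},
    {"dx":0.3,"dy":0,"dz":0.05,"wx":0,"wy":0,"wz":0,"hand":50},
    {"dx":0.4,"dy":0,"dz":0.07,"wx":0,"wy":0,"wz":0,"hand":50},
    {"dx":0.5,"dy":0,"dz":0.09,"wx":0,"wy":0,"wz":0,"hand":50},
    {"dx":0.58,"dy":0,"dz":0.1,"wx":0,"wy":0,"wz":0,"hand":50},
    {"dx":0.62,"dy":0,"dz":0.11,"wx":0,"wy":0,"wz":0,"hand":50},
    {"dx":0.62,"dy":0,"dz":0.11,"wx":0,"wy":0,"wz":0,"hand":50}
  ]
}}

```text
clock: 12.15
eef_pos: [0.5387, -0.0513, 0.0174]
tool_rot: [0.645, 0.759, 0.057, -0.067]
ft_force: [1.1, -1.8, 0.0]
grip_width: 0.0502
grasp_force: 0.9
```

```bash
python3 - <<'E'
from h import *
o=state(); print(tob(o['eef_pos'])); im=bot.camera('wrist'); save('w9.png',im)
E
```

```text
t 12.15 tcp [ 0.5387 -0.0513  0.0174] xang 99.31 zaxis [-0.028  0.172 -0.985] F [ 1.1 -1.8  0. ] w 0.0502
[ -0.45488963 -97.02706217]
```

View pics/w9.png

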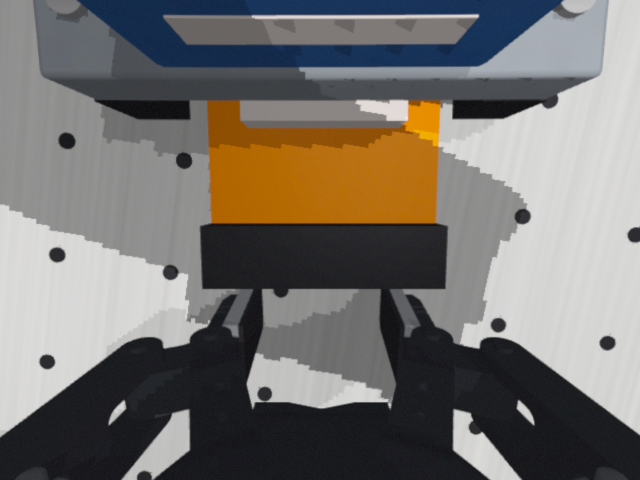

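The sled is half under the beam and square to it, with its rear at row 288 and roughly 4 mm to go. I'll creep in and watch the force.

Emit:
{"name": "drive_tool", "arguments": {
  "rows": [
    {"dx":0.02,"dy":0,"dz":0.004,"wx":0,"wy":0,"wz":0,"hand":50},
    {"dx":0.04,"dy":0,"dz":0.007,"wx":0,"wy":0,"wz":0,"hand":50},
    {"dx":0.06,"dy":0,"dz":0.01,"wx":0,"wy":0,"wz":0,"hand":50},
    {"dx":0.06,"dy":0,"dz":0.01,"wx":0,"wy":0,"wz":0,"hand":50}
  ]
}}

```text
clock: 12.6
eef_pos: [0.5384, -0.0489, 0.0174]
tool_rot: [0.645, 0.759, 0.057, -0.066]
ft_force: [0.8, -4.1, 1.8]
grip_width: 0.0499
grasp_force: 1.9
```

Emit:
{"name": "drive_tool", "arguments": {
  "rows": [
    {"dx":0.02,"dy":0,"dz":0.004,"wx":0,"wy":0,"wz":0,"hand":50},
    {"dx":0.03,"dy":0,"dz":0.005,"wx":0,"wy":0,"wz":0,"hand":50},
    {"dx":0.03,"dy":0,"dz":0.005,"wx":0,"wy":0,"wz":0,"hand":50}
  ]
}}

```text
clock: 12.9
eef_pos: [0.5382, -0.0473, 0.0174]
tool_rot: [0.645, 0.759, 0.057, -0.066]
ft_force: [0.8, -3.6, 1.6]
grip_width: 0.0498
grasp_force: 2.0
```

Emit:
{"name": "drive_tool", "arguments": {
  "rows": [
    {"dx":0.02,"dy":0,"dz":0.004,"wx":0,"wy":0,"wz":0,"hand":50},
    {"dx":0.02,"dy":0,"dz":0.004,"wx":0,"wy":0,"wz":0,"hand":50},
    {"dx":0.02,"dy":0,"dz":0.004,"wx":0,"wy":0,"wz":0,"hand":50}
  ]
}}

```text
clock: 13.2
eef_pos: [0.538, -0.0463, 0.0174]
tool_rot: [0.645, 0.759, 0.057, -0.066]
ft_force: [0.3, -4.0, 0.7]
grip_width: 0.0498
grasp_force: 2.0
```

Still only sliding friction (about 4 N), so I'll continue in 1 mm steps.

Emit:
{"name": "drive_tool", "arguments": {
  "rows": [
    {"dx":0.02,"dy":0,"dz":0.004,"wx":0,"wy":0,"wz":0,"hand":50},
    {"dx":0.02,"dy":0,"dz":0.004,"wx":0,"wy":0,"wz":0,"hand":50},
    {"dx":0.02,"dy":0,"dz":0.004,"wx":0,"wy":0,"wz":0,"hand":50}
  ]
}}

```text
clock: 13.5
eef_pos: [0.5378, -0.0453, 0.0174]
tool_rot: [0.645, 0.759, 0.057, -0.066]
ft_force: [1.0, -5.0, 2.1]
grip_width: 0.0502
grasp_force: 2.1
```

```bash
python3 - <<'E'
from h import *
o=state(); print(tob(o['eef_pos'])); C=cam('wrist',o); im=bot.camera('wrist'); save('w10.png',im)
H,S,V=cv2.split(cv2.cvtColor(im,cv2.COLOR_RGB2HSV)); m=((H>5)&(H<22)&(S>150)&(V>60))
for u in(240,320,400): v=np.where(m[:270,u])[0].max(); print(u,v,tob(px2w(C,u,v+1.5,.024)).round(1))
E
```

```text
t 13.5 tcp [ 0.5378 -0.0453  0.0174] xang 99.29 zaxis [-0.028  0.171 -0.985] F [ 1.  -5.   2.1] w 0.0502
[ -0.31480038 -90.9458828 ]
240 223 [-31.8 -56. ]
320 223 [ -1.7 -56. ]
400 223 [ 28.5 -56.1]
```

The block's front edge reads y=-56, which is the home position. I'll creep on until the force rises.

Emit:
{"name": "drive_tool", "arguments": {
  "rows": [
    {"dx":0.02,"dy":0,"dz":0.004,"wx":0,"wy":0,"wz":0,"hand":50},
    {"dx":0.02,"dy":0,"dz":0.004,"wx":0,"wy":0,"wz":0,"hand":50},
    {"dx":0.02,"dy":0,"dz":0.004,"wx":0,"wy":0,"wz":0,"hand":50}
  ]
}}

```text
clock: 13.85
eef_pos: [0.5376, -0.0444, 0.0173]
tool_rot: [0.645, 0.759, 0.056, -0.066]
ft_force: [0.2, -5.2, 2.9]
grip_width: 0.0497
grasp_force: 2.3
```

Emit:
{"name": "drive_tool", "arguments": {
  "rows": [
    {"dx":0.02,"dy":0,"dz":0.004,"wx":0,"wy":0,"wz":0,"hand":50},
    {"dx":0.02,"dy":0,"dz":0.004,"wx":0,"wy":0,"wz":0,"hand":50},
    {"dx":0.02,"dy":0,"dz":0.004,"wx":0,"wy":0,"wz":0,"hand":50}
  ]
}}

```text
clock: 14.15
eef_pos: [0.5376, -0.0438, 0.0173]
tool_rot: [0.645, 0.759, 0.056, -0.066]
ft_force: [0.5, -6.1, 3.1]
grip_width: 0.0502
grasp_force: 3.0
```

Emit:
{"name": "drive_tool", "arguments": {
  "rows": [
    {"dx":0.02,"dy":0,"dz":0.004,"wx":0,"wy":0,"wz":0,"hand":50},
    {"dx":0.02,"dy":0,"dz":0.004,"wx":0,"wy":0,"wz":0,"hand":50},
    {"dx":0.02,"dy":0,"dz":0.004,"wx":0,"wy":0,"wz":0,"hand":50}
  ]
}}

```text
clock: 14.45
eef_pos: [0.5376, -0.0437, 0.0174]
tool_rot: [0.645, 0.759, 0.056, -0.065]
ft_force: [0.3, -8.3, 3.6]
grip_width: 0.05
grasp_force: 4.1
```

Emit:
{"name": "drive_tool", "arguments": {
  "rows": [
    {"dx":0.02,"dy":0,"dz":0.004,"wx":0,"wy":0,"wz":0,"hand":50},
    {"dx":0.02,"dy":0,"dz":0.004,"wx":0,"wy":0,"wz":0,"hand":50},
    {"dx":0.02,"dy":0,"dz":0.004,"wx":0,"wy":0,"wz":0,"hand":50}
  ]
}}

```text
clock: 14.75
eef_pos: [0.5377, -0.0436, 0.0174]
tool_rot: [0.646, 0.759, 0.055, -0.064]
ft_force: [0.7, -10.5, 3.2]
grip_width: 0.0499
grasp_force: 5.3
```

The TCP has stalled at -0.0436 while the force climbs 2 N per step, so the nose is on the stop. Backing off slowly, then up.

Emit:
{"name": "drive_tool", "arguments": {
  "rows": [
    {"dx":-0.05,"dy":0,"dz":-0.01,"wx":0,"wy":0,"wz":0,"hand":50},
    {"dx":-0.1,"dy":0,"dz":-0.02,"wx":0,"wy":0,"wz":0,"hand":50},
    {"dx":-0.3,"dy":0,"dz":-0.06,"wx":0,"wy":0,"wz":0,"hand":50},
    {"dx":-0.8,"dy":0,"dz":-0.16,"wx":0,"wy":0,"wz":0,"hand":50},
    {"dx":-1.2,"dy":0,"dz":-0.6,"wx":0,"wy":0,"wz":0,"hand":50},
    {"dx":-1.2,"dy":0,"dz":-1.5,"wx":0,"wy":0,"wz":0,"hand":50},
    {"dx":-1.2,"dy":0,"dz":-2.5,"wx":0,"wy":0,"wz":0,"hand":50},
    {"dx":-1.2,"dy":0,"dz":-3,"wx":0,"wy":0,"wz":0,"hand":50},
    {"dx":-1.2,"dy":0,"dz":-3,"wx":0,"wy":0,"wz":0,"hand":50},
    {"dx":-1.2,"dy":0,"dz":-3,"wx":0,"wy":0,"wz":0,"hand":50}
  ]
}}

```text
clock: 15.75
eef_pos: [0.5506, -0.1253, 0.1544]
tool_rot: [0.645, 0.759, 0.057, -0.067]
ft_force: [-1.5, -0.1, -0.2]
grip_width: 0.0496
grasp_force: 0.0
```

```bash
python3 - <<'E'
from h import *
o=state(); C=cam('wrist',o); im=bot.camera('wrist'); im2=bot.camera('side')
cv2.imwrite('pics/m11.png',np.hstack([cv2.resize(im,(400,300)),cv2.resize(im2[230:390,230:443],(400,300),interpolation=cv2.INTER_CUBIC)])[...,::-1]); save('w11.png',im)
for t in('estop','jar','driver'):
    d=bot.look_for('side',t)
    if d: print(t,np.round(d[0]['extent']))
H,S,V=cv2.split(cv2.cvtColor(im,cv2.COLOR_RGB2HSV)); m=((H>5)&(H<22)&(S>150)&(V>60)); ys,xs=np.where(m); print(xs.min(),xs.max(),ys.min(),ys.max())
E
```

```text
t 15.75 tcp [ 0.5506 -0.1253  0.1544] xang 99.28 zaxis [-0.028  0.172 -0.985] F [-1.5 -0.1 -0.2] w 0.0496
estop [263. 340.  56.  51.]
jar [263. 251.  20.  31.]
driver [376. 369. 106.  11.]
108 384 40 479
```

View pics/m11.png

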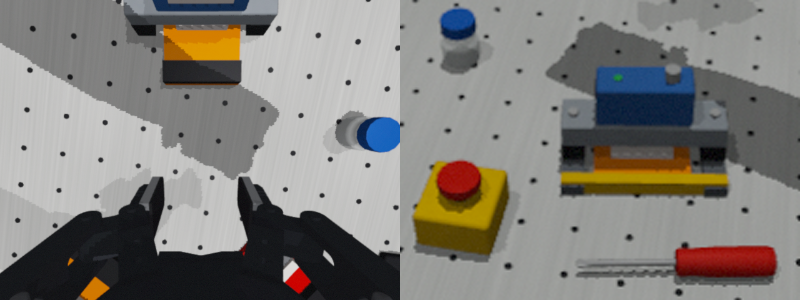

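The sled sits squarely under the bridge with its nose on the yellow bar. The hand is clear, and the e-stop, jar and screwdriver haven't moved.

```bash
python3 -c "
from workcell import bot
print(bot.job_done())"
```

```text
the job is handed in; nothing more can be done
None
```

The job is handed in at about 16 s: the sled is under the bridge, square, with its nose on the stop bar, the hand clear and the e-stop box, jar and screwdriver unmoved in the last pictures; no verdict was returned.

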